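Click the carry handle back onto a condiment carousel

ROBOT

A 6-joint arm with a two-finger parallel gripper is mounted at the origin on the work surface. World frame = base frame: x ahead of the robot, y to its left, z up, the work surface at z = 0. Lengths are in m, angles in degrees, forces in N, time in s.
With the tool pointing down it reaches from about 0.4 to 0.825 m from the base axis. Payload 7 kg.
Tool frame: the origin (TCP) lies at the very end of the fingers, on their centre line; the grasp point (between the pads) lies r.pinch_z behind it (r.pinch_z is the distance from the TCP to the grasp point, in m); z points along the fingers, y is the direction in which the jaws open and shut (so a half turn about z gives the same grasp; the last joint's range is limited). The gripper opens to 88 mm and grips with 3 to 60 N. Pads are 19 mm wide; open, the fingers measure 130 mm over their backs; the gripper's body (78 mm by 193 mm) begins 47 mm behind the grasp point.
Start: joints at [-54.654, 20.546, 0.682, 0, -70.136, -16.507], TCP at [0.218, -0.639, 0.227] pointing down, gripper open.
Joint ranges: [-176.03, 176.03], [-82.01, 121.73], [-58.28, 71.71], [-173.87, 95.51], [-174.79, -0.11], [-173.66, 173.66]. Speed limits (degrees/s): [136.94, 136.94, 172.46, 180, 180, 180].

INTERFACE

Orientations are given as [roll, pitch, yaw] about the fixed x, y, z axes, in that order (R = Rz(yaw) Ry(pitch) Rx(roll)).
In Python, from plant import r gives the robot as it stands. The module is installed in compiled form; this text tells all that it offers.
- The arm moves only by the tool servo_tool, never from a script. Its argument "steps" is a list of rows, each a list of 5 numbers: the finger opening in cm, from 0 to 8.76, then the shift along the tool's x, y, z in cm, then the turn about the tool's z in degrees. In form: [[fingers, x, y, z, spin], ...]. A call has 1 to 8 rows; each row shifts and turns the commanded pose from where the row before left it, along the tool's axes as they then stand; what a row does not reach is not made up. A row lasts 1/8 s, in which the tool goes at most 62.5 mm and 10.7 degrees, less where a joint would pass 70% of its speed; a pose out of reach is approached as far as the arm can. A call with a gripper value outside its range is refused whole. The fingers move at their own pace and stop on an object; "squeeze" is the grip in N (left out, the last holds). Time passes only in rows, so rows that do not move let the fingers close. It gives the time, the measured TCP pose, the force and the opening at its end, in the units of the state.
- r.get_state(): the state, without advancing time (a new reading comes with each control period).
- r.capture(name): name is "side" or "top" or "wrist"; returns the picture (400x640x3 uint8, red, green, blue); there is no depth.
- r.calibration(name): a dict with "K" (3x3 intrinsics, pixels), "rvec" (rotation vector, rad) and "tvec" (3), from world to camera coordinates, as OpenCV has them; the wrist camera has in their place "tool_from_camera" (4x4, takes a point from camera to tool coordinates, whose origin is the TCP and whose axes are the flange's). Camera axes: x right, y down, z forward; pixel columns grow to the right and rows downward; lengths in m; the calibration is good to about 2 mm. A picture is of the moment at which its call begins: read the wrist's pose just before it. calibration takes no time and is no camera call.
- r.close_job(): hands the job in, once; it reports no verdict.
The state is a dict: "time_s": time; "joints": joint angles; "qd": joint speeds; "joint_torque": joint torques, N m; "tcp_pos": TCP position; "eef_rot": TCP orientation; "contact_force": force on the tool from outside, world axes, zero at the start; "moment": the same for the moment, N m; "gripper_width": finger opening in m.
Only numpy, scipy, OpenCV 4.12 (cv2) and the standard library are available. Lean on these libraries where they do the work, as an engineer would, in place of code of your own. Each camera call takes 0.05 s, during which the arm holds its last target.

TASK

The carry handle of the condiment carousel has been washed and stands on the drying mat. Slide its sleeve down over the carousel's stem, easing it past the sprung balls without forcing or slamming it, until it clicks and sits fully home; then, still holding it, give it a light upward tug to make sure that it has caught, and let go, leaving it home and upright. Leave the pots, mug, lunch cube, teaspoon and scoop where they are.

Things in the scene. Friction and masses are not known exactly. Their poses are not given: they have to be found in the camera images.
- caddy: Condiment carousel, 220 mm across, does not shift on the counter. Origin on its vertical axis at counter height, z up. A grey turning tray carries four pots, whose caps reach 99 mm up. In the middle a fixed steel column with a black clamp ring holds an upright telescoping steel stem (see clamp_top), on the same axis.
- clamp_top (a point): Top of the clamp ring, on the axis, 106 mm up. From it rises the stem, which stays put: flange 42 mm wide, its top being the seat for the handle, then 55 mm of stem, 20 mm diameter, the last 8 mm a cone to 11 mm. The clamped height is not measured and differs each day: seat 6 to 26 mm above this point. Two sprung balls sit on the stem 32 mm above the seat, on the caddy's +x and -x sides.
- ball_a (a joint): Brass ball (10 mm) on the stem towards the caddy's +x; m: 0 = out (3.5 mm proud), 0.0034 = pressed in; 6.5 N per mm. The sleeve's cone meets the balls at foot 28 mm above the seat; the push rises to 9 to 15 N within 5 mm, falls to a slight drag in the bore, and from 5 mm above the seat the balls spring out and pull it down (some 9 N): the click. Over 25 N on the seat dents it.
- ball_b (a joint): The opposite ball, on the -x side; same values. The seat is hard. Once clicked home, the handle has about 1 mm of free play and then resists being lifted, up to about 13 N beyond its weight, when it comes off. A fair tug is 6 to 9 N beyond its weight.
- handle_mid (a point): Centre (on the sleeve's axis, half-way up) of the carry handle: 112 mm tall, 0.16 to 0.26 kg, standing upright on its sleeve's mouth on the mat. z is up along the sleeve, x along the grip. Aluminium sleeve below, 37 mm across (47 mm at the foot), with an orange band; blue D-shaped grip above. It fits the stem at any turn about its axis.
- handle_bar (a point): Centre of the grip's flat-sided top bar, 48 mm above handle_mid: 76 mm long (along the handle's x), 16 mm wide (y), 20 mm tall. Below it is an opening 54 mm long and 28 mm high, closed by a leg at each end.
- handle_mouth (a point): Centre of the sleeve's open foot, 56 mm below handle_mid. Mouth: a cone from 30 mm at the rim to 22 mm at 10.5 mm up; then a 22 mm bore, 58 mm deep in all. From 26.8 to 38 mm above the rim the bore widens to a 30 mm groove, into which the balls spring when the foot is on the seat.
- pot0: Clear condiment pot, 62 mm across and 73 mm tall, 0.07 kg, loose in its well; origin at the centre of its underside, z up. Twist cap: red.
- pot1: Clear condiment pot, 62 mm across and 73 mm tall, 0.07 kg, loose in its well; origin at the centre of its underside, z up. Twist cap: yellow.
- pot2: Clear condiment pot, 62 mm across and 73 mm tall, 0.07 kg, loose in its well; origin at the centre of its underside, z up. Twist cap: green.
- pot3: Clear condiment pot, 62 mm across and 73 mm tall, 0.07 kg, loose in its well; origin at the centre of its underside, z up. Twist cap: white.
- mug: White ceramic mug, 84 mm across, 95 mm tall, handle at its +y; origin at the centre of its underside.
- lunch_cube: Navy insulated lunch cube, 154 mm square, 175 mm tall with its carry strap; origin at the centre of its underside.
- teaspoon: Stainless teaspoon, 140 mm long, lying along its x axis on the drying mat; origin at the middle of its underside.
- scoop: Orange plastic scoop on the drying mat, bowl 48 mm across and 28 mm tall with a flat handle 80 mm long towards its -x; origin under the bowl.
- mat: Grey drying mat, fixed, 240 by 300 mm and 5 mm thick; origin at the centre of its underside. The handle, teaspoon and scoop stand or lie on it.

How it is judged:
By the outcome, as a careful person would: the job done as asked, in the order asked, and still so for the second after the job is handed in, with the robot touching nothing.
It also fails if it takes over 72 s, if anything falls off the work surface, if the arm or the gripper's body presses on something with over 40 N, if the wrist force passes 120 N, or if a joint passes its speed limit or range.

## Working session

There is one attempt and no reset: what is moved stays moved. The work goes in short steps, Python scripts to look and compute and a tool call to move; the robot and the scene stay as the last step left them, time stands still between calls to the robot, and variables do not carry over. Pictures are saved under pics/ and viewed, and the job is handed in when it is done.

Besides the shell and the picture viewer there is one more tool, called after "Call:" as name(argument=value, ...) on one line, values as JSON. servo_tool: Moves the arm, as the interface text tells. Its arguments: {"type":"object","properties":{"steps":{"type":"array","items":{"type":"array","items":{"type":"number"}}},"squeeze":{"type":"number"}},"required":["steps"]}

```bash
mkdir -p pics; cat > h.py <<'E'
import numpy as np, cv2
from plant import r
def cap(n,f):
    im=r.capture(n); cv2.imwrite('pics/'+f,cv2.cvtColor(im,cv2.COLOR_RGB2BGR)); return im
def cam(n):
    c=r.calibration(n); K=np.array(c['K'],float)
    if 'rvec' in c:
        R=cv2.Rodrigues(np.array(c['rvec'],float))[0]; t=np.array(c['tvec'],float).ravel()
        return K,R,t
    s=r.get_state(); from scipy.spatial.transform import Rotation as Ro
    Rt=Ro.from_euler('xyz',s['eef_rot'],degrees=True).as_matrix(); T=np.array(c['tool_from_camera'])
    Rc=Rt@T[:3,:3]; p=Rt@T[:3,3]+np.array(s['tcp_pos'])
    return K,Rc.T,-Rc.T@p
def ray(n,uv,c=None):
    K,R,t=c or cam(n); d=R.T@np.linalg.inv(K)@np.array([uv[0],uv[1],1.]); o=-R.T@t
    return o,d/np.linalg.norm(d)
def onz(n,uv,z,c=None):
    o,d=ray(n,uv,c); return o+d*(z-o[2])/d[2]
def proj(n,P,c=None):
    K,R,t=c or cam(n); q=K@(R@np.array(P,float)+t); return q[:2]/q[2]
E
python3 - <<'E'
from h import *
print(r.get_state(),r.pinch_z)
for n in('side','top','wrist'): 
    cap(n,n+'0.png'); K,R,t=cam(n); print(n,K.tolist(),-R.T@t, R[2])
print(r.calibration('wrist')['tool_from_camera'])
E
```

```text
{'time_s': 0.0, 'joints': array([-5.46544568e+01,  2.05920084e+01,  6.33968774e-01, -2.12121893e-02,
       -7.01361583e+01, -1.65068369e+01]), 'qd': array([ 0.06881548, -0.0292321 , -0.00760256,  0.00302765, -0.03576731,
        0.07096492]), 'joint_torque': array([ 9.13797812e-04, -5.82720208e+01,  2.93062913e+01,  6.99699104e+00,
        6.91094989e-03, -1.58930366e-04]), 'tcp_pos': array([ 0.21778094, -0.63838122,  0.22561427]), 'eef_rot': array([ 1.79904018e+02, -7.64828929e-03, -1.61168511e+02]), 'contact_force': array([ 0.09798857,  0.49514354, -0.05326258]), 'moment': array([-0.0263513 ,  0.01130528,  0.0055322 ]), 'gripper_width': 0.0874266912642093} 0.0188
side [[370.6249425486127, 0.0, 323.75199014266065], [0.0, 370.6249425486127, 192.9753103443068], [0.0, 0.0, 1.0]] [0.32516254 0.49156962 0.80553867] [ 0.23264786 -0.5878978  -0.77475877]
top [[426.5993833389787, 0.0, 316.85079817519687], [0.0, 426.5993833389787, 197.46298207767197], [0.0, 0.0, 1.0]] [ 0.46493554 -0.04871105  1.11024123] [ 0.06346043  0.03212017 -0.99746733]
wrist [[284.9525660075157, 0.0, 318.3909526950802], [0.0, 284.9525660075157, 200.5501101092426], [0.0, 0.0, 1.0]] [ 0.14138456 -0.66472761  0.38357393] [ 0.28329158  0.09806832 -0.95400654]
[[ 1.11698504e-03 -9.53961633e-01 -2.99926583e-01  8.08228962e-02]
 [ 9.99999354e-01  1.12842547e-03  1.35065423e-04  4.77806203e-05]
 [ 2.09597565e-04 -2.99926540e-01  9.53962277e-01 -1.57713176e-01]
 [ 0.00000000e+00  0.00000000e+00  0.00000000e+00  1.00000000e+00]]
```

View pics/side0.png

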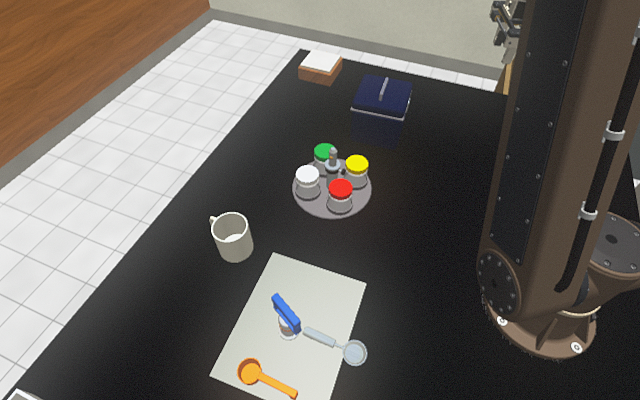

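View pics/top0.png

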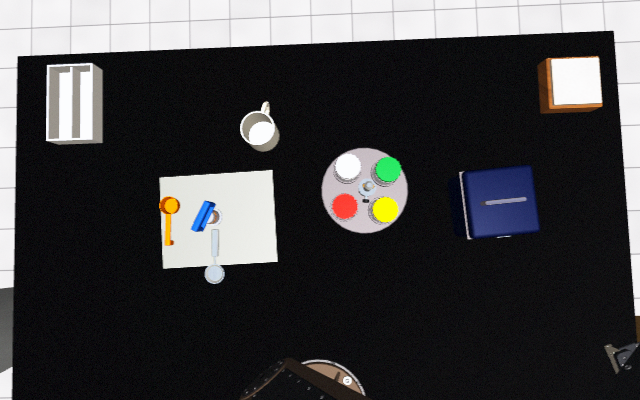

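View pics/wrist0.png

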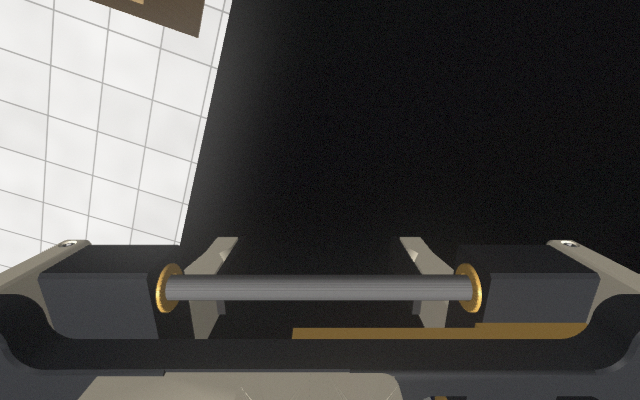

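The side and top views show the blue grip at about (286,313) and (203,216), and the caddy at about (332,180) and (365,190). Next I measure them.

```bash
python3 - <<'E'
from h import *
for n in('side','top'):
    im=cv2.imread(f'pics/{n}0.png')
    if n=='top': a=im[160:280,150:290]; b=im[140:240,315:415]
    else: a=im[280:370,230:370]; b=im[135:225,285:380]
    a=cv2.resize(a,None,fx=5,fy=5,interpolation=cv2.INTER_CUBIC)[:560,:700]; b=cv2.resize(b,None,fx=6,fy=6,interpolation=cv2.INTER_CUBIC)[:590]
    cv2.imwrite(f'pics/{n}_a.png',a);cv2.imwrite(f'pics/{n}_b.png',b)
    hsv=cv2.cvtColor(im,cv2.COLOR_BGR2HSV)
    def m(lo,hi,box):
        k=cv2.inRange(hsv,lo,hi); z=np.zeros_like(k); x0,y0,x1,y1=box; z[y0:y1,x0:x1]=k[y0:y1,x0:x1]; return z
    B={'top':(150,160,290,280),'side':(230,250,370,370)}[n]
    k=m((100,150,130),(125,255,255),B)
    (c,s,an)=cv2.minAreaRect(cv2.findNonZero(k)); print(n,'blue',c,s,an)
    print([onz(n,p,.117).round(4).tolist() for p in cv2.boxPoints((c,s,an))], onz(n,c,.117))
    B={'top':(315,140,415,240),'side':(285,135,380,225)}[n]
    for nm,lo,hi in(('red',(0,200,120),(8,255,255)),('yel',(24,180,150),(34,255,255)),('grn',(50,120,80),(75,255,255))):
        k=m(lo,hi,B); c,R=cv2.minEnclosingCircle(cv2.findNonZero(k)); print(nm,c,R,onz(n,c,.092).round(4),onz(n,c,.099).round(4))
E
```

```text
side blue (284.6585388183594, 311.07318115234375) (38.73109436035156, 12.18155288696289) 51.34019470214844
[[0.5316, 0.2581, 0.117], [0.5216, 0.2371, 0.117], [0.453, 0.2736, 0.117], [0.4634, 0.2931, 0.117]] [0.49152466 0.26602401 0.117     ]
red (340.0909118652344, 187.5) 11.191981315612793 [ 0.5081 -0.0821  0.092 ] [ 0.5063 -0.0764  0.099 ]
yel (356.7608642578125, 162.31521606445312) 11.260077476501465 [ 0.4978 -0.1813  0.092 ] [ 0.4961 -0.1747  0.099 ]
grn (324.0909118652344, 150.22727966308594) 10.77320384979248 [ 0.5955 -0.1904  0.092 ] [ 0.5929 -0.1838  0.099 ]
top blue (202.9000244140625, 216.70004272460938) (11.180339813232422, 32.64659118652344) 26.56505012512207
[[0.4637, 0.2818, 0.117], [0.5313, 0.2463, 0.117], [0.5188, 0.2227, 0.117], [0.4513, 0.2582, 0.117]] [0.49119437 0.25227438 0.117     ]
red (344.5098876953125, 205.69801330566406) 11.955240249633789 [ 0.508  -0.0813  0.092 ] [ 0.5077 -0.0811  0.099 ]
yel (384.6748962402344, 209.18609619140625) 12.730358123779297 [ 0.4968 -0.1763  0.092 ] [ 0.4966 -0.1754  0.099 ]
grn (388.0, 168.5) 13.009712219238281 [ 0.5937 -0.188   0.092 ] [ 0.5929 -0.187   0.099 ]
```

View pics/top_a.png

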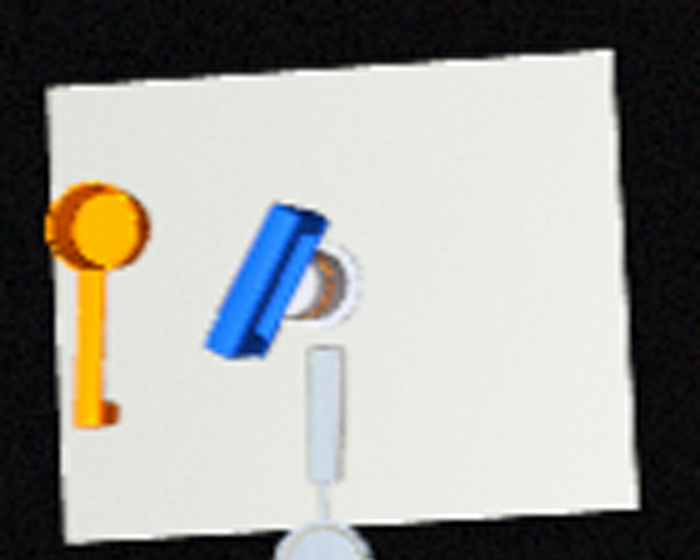

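View pics/top_b.png

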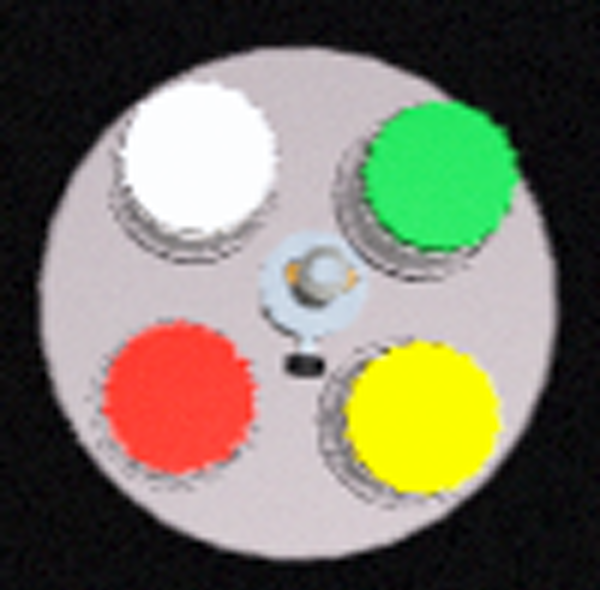

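View pics/side_a.png

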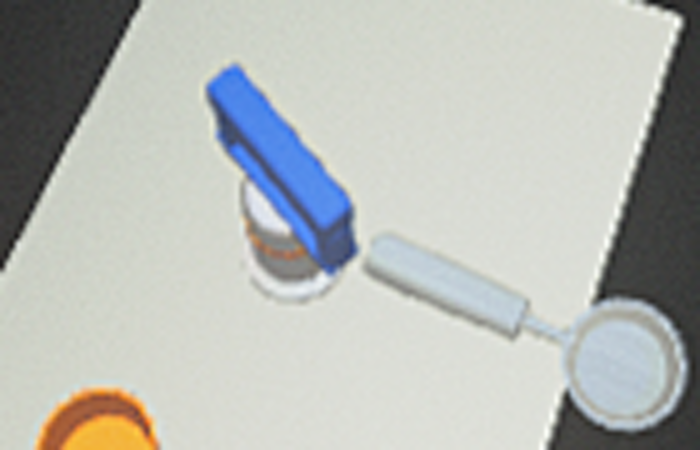

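View pics/side_b.png

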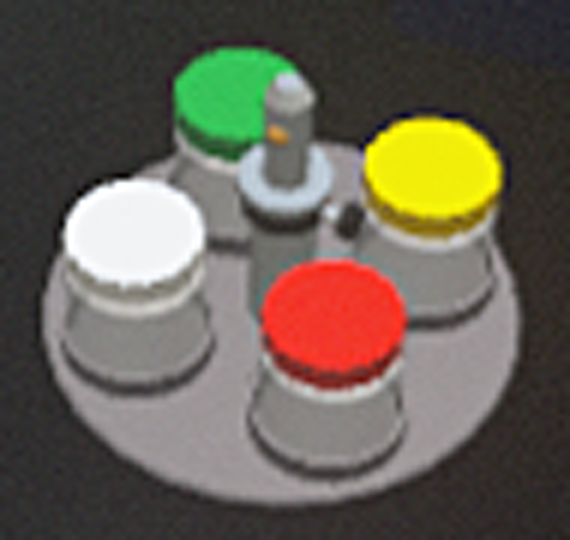

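```bash
cat >> h.py <<'E'
def tri(us,ut):
    A=np.zeros((3,3));b=np.zeros(3);rs=[ray('side',us),ray('top',ut)]
    for o,d in rs:
        P=np.eye(3)-np.outer(d,d);A+=P;b+=P@o
    p=np.linalg.solve(A,b); return p,[np.linalg.norm((np.eye(3)-np.outer(d,d))@(p-o)) for o,d in rs]
def rel(target,yaw=None):
    s=r.get_state();p=np.array(s['tcp_pos']);y=s['eef_rot'][2]
    from scipy.spatial.transform import Rotation as Ro
    Rt=Ro.from_euler('xyz',s['eef_rot'],degrees=True).as_matrix()
    d=Rt.T@(np.array(target)-p)*100
    print('pos',p.round(4),'rot',np.round(s['eef_rot'],2),'tool delta cm',d.round(2),'spin',None if yaw is None else (y-yaw+180)%360-180,'F',s['contact_force'].round(2),'w',round(s['gripper_width'],4))
E
python3 - <<'E'
from h import *
print('bar top',tri((285.7,309.3),(201,216)))
print('bar end', tri((230+336/5,280+215/5),(150+223/5,160+351/5)), tri((230+221/5,280+78/5),(150+288/5,160+208/5)))
print('stem tip',tri((333,148),(369.2,184.2)))
print('seat', tri((285+285/6,135+185/6),(315+313/6,140+287/6)))
rel([.49,-.3,.33]); 
E
```

```text
bar top (array([0.49321936, 0.25934747, 0.10860125]), [np.float64(1.1896826140164053e-05), np.float64(1.1896826140142325e-05)])
bar end (array([0.46077685, 0.27506756, 0.10920076]), [np.float64(0.0007200292807414526), np.float64(0.0007200292807414323)]) (array([0.52662945, 0.24298536, 0.10875117]), [np.float64(0.0002678607395513015), np.float64(0.00026786073955130016)])
stem tip (array([ 0.55041868, -0.13516461,  0.16618965]), [np.float64(0.0003943224755456691), np.float64(0.0003943224755456056)])
seat (array([ 0.54890364, -0.13559513,  0.10219609]), [np.float64(0.0007726466769512269), np.float64(0.0007726466769509799)])
pos [ 0.2178 -0.6385  0.2258] rot [ 1.7993e+02 -1.0000e-02 -1.6116e+02] tool delta cm [-36.69  23.26 -10.39] spin None F [ 0.13 -0.8  -0.41] w 0.0875
```

Call:
servo_tool(steps=[[8.7,-3.5,2.2,-3.5,0],[8.7,-3.7,2.3,-3.5,0],[8.7,-4.7,3,-3,0],[8.7,-5,3.2,0,0],[8.7,-5,3.2,0,0],[8.7,-5,3.2,0,0],[8.7,-5,3.2,0,0],[8.7,-4.7,3,0,0]])

```text
time_s: 1.15
tcp_pos: [0.4895, -0.2988, 0.3262]
eef_rot: [180.0, 0.0, -161.1]
contact_force: [1.0, -0.4, 0.1]
gripper_width: 0.0875
```

```bash
python3 - <<'E'
from h import *
rel([.53,.235,.25],-27)
print(r.get_state()['joints'].round(1))
E
```

```text
pos [ 0.4895 -0.2988  0.3262] rot [ 1.8000e+02  1.0000e-02 -1.6114e+02] tool delta cm [-21.08  49.21   7.62] spin -134.14115012683968 F [ 0.99 -0.41  0.07] w 0.0875
[-11.9   8.2  -3.   -0.  -78.8 -59.3]
```

Call:
servo_tool(steps=[[8.7,-2.3,4.2,0,0],[8.7,-2.4,4.2,0,0],[8.7,-2.4,4.2,0,0],[8.7,-2.4,4.2,0,0],[8.7,0,0,0,0]])

```text
time_s: 1.78
tcp_pos: [0.5247, -0.1083, 0.326]
eef_rot: [180.0, 0.0, -160.9]
contact_force: [-0.5, -0.2, -0.7]
gripper_width: 0.0873
```

```bash
python3 - <<'E'
from h import *
rel([.52,.24,.25],-27)
cap('wrist','w1.png'); print(proj('wrist',[.55,-.135,.17]),proj('wrist',[.55,-.135,.115]))
E
```

```text
pos [ 0.5247 -0.1083  0.326 ] rot [ 179.97    0.   -160.94] tool delta cm [-10.93  33.07   7.61] spin -133.94426197592102 F [-0.46 -0.2  -0.74] w 0.0873
[290.24317806 199.0042841 ] [294.12374307 186.88471612]
```

View pics/w1.png

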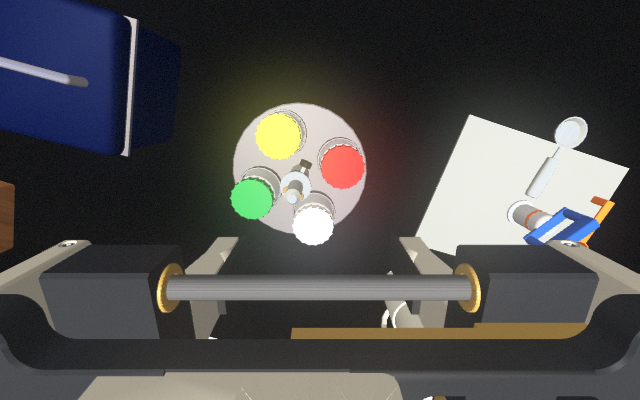

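```bash
python3 - <<'E'
from h import *
im=cv2.imread('pics/w1.png'); cv2.imwrite('pics/w1c.png',cv2.resize(im[155:215,255:335],None,fx=9,fy=9,interpolation=cv2.INTER_CUBIC))
cv2.imwrite('pics/w1d.png',cv2.resize(im[190:250,490:600],None,fx=7,fy=7,interpolation=cv2.INTER_CUBIC))
E
```

```text
(no output)
```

View pics/w1c.png

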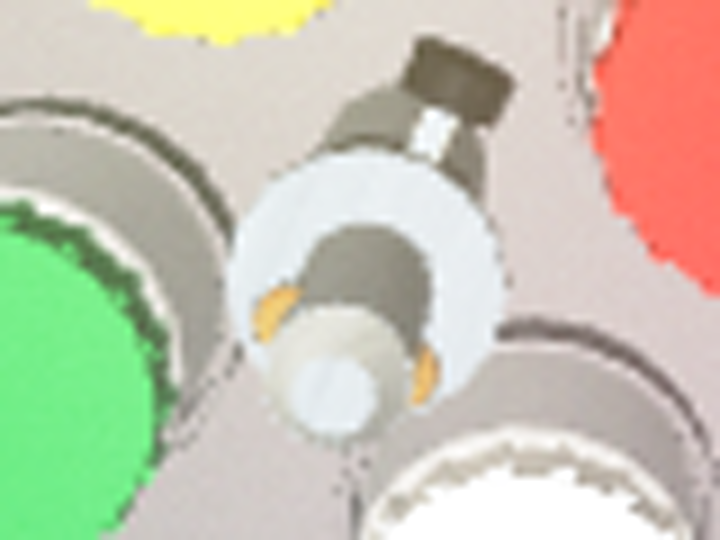

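```bash
cat >fit.py <<'E'
from h import *
from scipy.optimize import least_squares
cw=cam('wrist')
obs=[('wrist',(291.9,198.9),.055,cw),('wrist',(295.8,187.2),0,cw),('side',(333,148),.055,None),('side',(332.5,164.7),0,None),('top',(369.4,184.2),.055,None),('top',(367.4,187.7),0,None)]
f=lambda p,o=obs:np.concatenate([proj(n,[p[0],p[1],p[2]+h],c)-np.array(u) for n,u,h,c in o])
for o in (obs,obs[:2],obs[2:]):
    q=least_squares(f,[.55,-.135,.12],args=(o,)); print(q.x.round(4),q.fun.round(1))
E
python3 fit.py
```

```text
[ 0.5499 -0.1335  0.112 ] [-0.2 -0.3 -0.4 -0.6 -0.2  0.2 -0.3 -1.  -0.9  0.4 -0.9 -0.9]
[ 0.5523 -0.1329  0.1056] [ 0.2  0.1 -0.2 -0.1]
[ 0.5497 -0.1357  0.1088] [ 0.1  0.6  0.1 -0.7 -0.   0.6 -0.1 -0.8]
```

View pics/w1d.png

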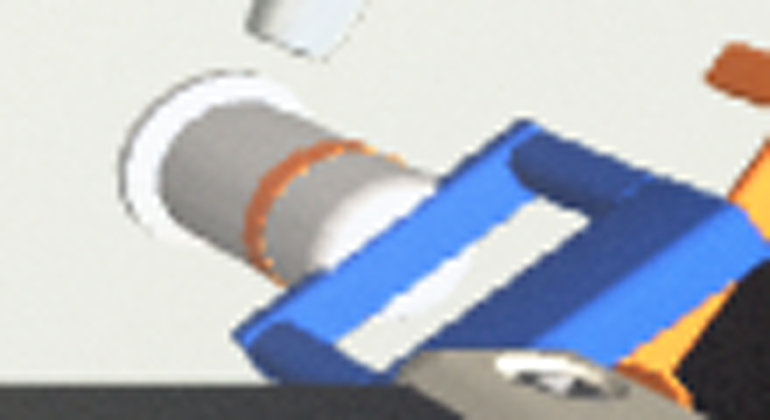

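```bash
python3 - <<'E'
from h import *
rel([.456,.275,.25],-27)
E
```

```text
pos [ 0.5244 -0.1096  0.326 ] rot [ 1.7999e+02 -2.0000e-02 -1.6100e+02] tool delta cm [-6.06 38.59  7.61] spin -133.99682125457 F [-0.05  0.64  0.17] w 0.0871
```

Call:
servo_tool(steps=[[8.7,-0.8,5.5,0,0],[8.7,-0.9,5.5,0,0],[8.7,-0.9,5.5,0,0],[8.7,-0.9,5.5,0,0],[8.7,-0.9,5.5,0,0],[8.7,-0.8,5.5,0,0],[8.7,-0.8,5.5,0,0],[8.7,0,0,0,-10.3]])

```text
time_s: 2.82
tcp_pos: [0.4565, 0.2749, 0.3254]
eef_rot: [-180.0, -0.1, -150.6]
contact_force: [0.1, -0.0, -0.3]
gripper_width: 0.087
```

Call:
servo_tool(steps=[[8.7,0,0,0,-10.3],[8.7,0,0,0,-10.3],[8.7,0,0,0,-10.3],[8.7,0,0,0,-10.3],[8.7,0,0,0,-10.3],[8.7,0,0,0,-10.3],[8.7,0,0,0,-10.3],[8.7,0,0,0,-10.3]])

```text
time_s: 3.82
tcp_pos: [0.4573, 0.2716, 0.326]
eef_rot: [180.0, -0.0, -68.2]
contact_force: [-0.4, -0.1, 0.5]
gripper_width: 0.087
```

Call:
servo_tool(steps=[[8.7,0,0,2,-10.3],[8.7,0,0,2,-10.3],[8.7,0,0,2,-10.3],[8.7,0,0,1.6,-10.3],[8.7,0,0,0,0],[8.7,0,0,0,0]])

```text
time_s: 4.58
tcp_pos: [0.4574, 0.2724, 0.2509]
eef_rot: [-180.0, -0.0, -27.5]
contact_force: [-0.3, 0.1, 0.2]
gripper_width: 0.0871
```

```bash
python3 - <<'E'
from h import *
rel([.492,.257,.25],-27)
im=cap('wrist','w2.png'); print(proj('wrist',[.492,.257,.117]))
E
```

```text
pos [0.4574 0.2724 0.2509] rot [-1.7997e+02 -3.0000e-02 -2.7530e+01] tool delta cm [ 3.78 -0.23  0.09] spin -0.5266443873660194 F [-0.29  0.05  0.21] w 0.0871
[316.91705885 156.20587804]
```

View pics/w2.png

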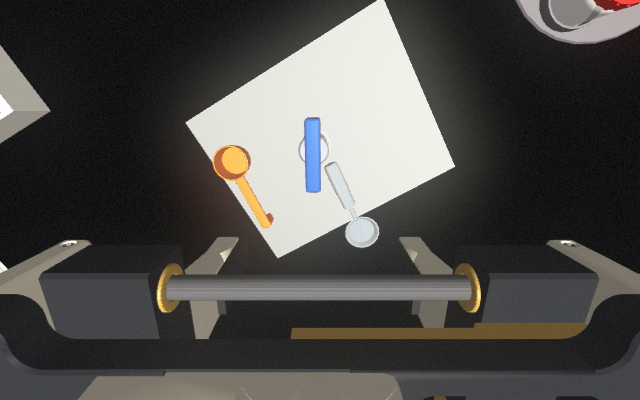

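The wrist view shows the bar from (312,118) to (313,192), almost along the tool x axis, with the sleeve under it. I now fit its edges.

```bash
python3 - <<'E'
from h import *
c=cam('wrist')
im=cv2.imread('pics/w2.png'); hsv=cv2.cvtColor(im,cv2.COLOR_BGR2HSV)
k=cv2.inRange(hsv,(100,120,100),(125,255,255)); k[230:]=0;k[:,:290]=0;k[:,340:]=0
ys,xs=np.nonzero(k); print(xs.min(),xs.max(),ys.min(),ys.max())
q=cv2.minAreaRect(cv2.findNonZero(k));print(q)
for row in range(120,192,8):
    x=xs[ys==row]; print(row,x.min(),x.max(),end='; ')
bp=cv2.boxPoints(q);P=[onz('wrist',p,.117,c) for p in bp];print(np.round(P,4),np.mean(P,0))
a=onz('wrist',(312.5,118),.117,c);b=onz('wrist',(313,192),.117,c)
print(a,b,np.linalg.norm(a-b),np.degrees(np.arctan2(*(a-b)[1::-1])))
cv2.imwrite('pics/w2c.png',cv2.resize(im[105:205,270:370],None,fx=6,fy=6,interpolation=cv2.INTER_CUBIC)[:600])
E
```

```text
305 319 119 191
((312.0, 155.0), (72.0, 14.0), 90.0)
120 305 318; 128 305 319; 136 305 319; 144 305 319; 152 305 319; 160 306 319; 168 306 319; 176 306 319; 184 306 319; [[0.5299 0.2505 0.117 ]
 [0.5235 0.2383 0.117 ]
 [0.4582 0.2721 0.117 ]
 [0.4651 0.2853 0.117 ]] [0.49417639 0.26154048 0.117     ]
[0.52731559 0.24351252 0.117     ] [0.46018256 0.27826073 0.117     ] 0.0755928655704993 -27.36618475965147
```

View pics/w2c.png

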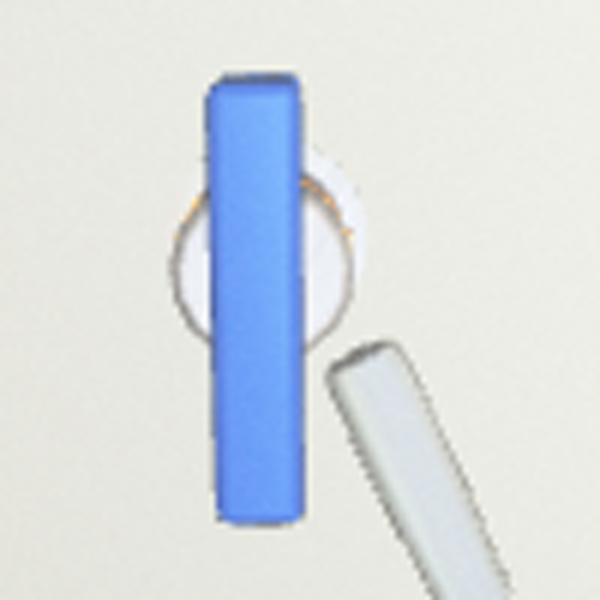

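```bash
python3 - <<'E'
from h import *
rel([.4937,.2606,.09],-27.4)
E
```

```text
pos [0.4574 0.2726 0.251 ] rot [-1.7994e+02 -3.0000e-02 -2.7480e+01] tool delta cm [ 3.77 -0.59 16.1 ] spin -0.07819908704908585 F [ 1.3  -0.47  0.48] w 0.0872
```

Call:
servo_tool(steps=[[8.7,1.9,-0.3,2,0],[8.7,1.9,-0.3,4,0],[8.7,0,0,4,0],[8.7,0,0,3,0],[8.7,0,0,2,0],[8.7,0,0,1.1,0],[8.7,0,0,0,0],[8.7,0,0,0,0]])

```text
time_s: 5.62
tcp_pos: [0.4939, 0.2612, 0.0902]
eef_rot: [-179.9, -0.0, -27.3]
contact_force: [-0.2, 0.1, 0.2]
gripper_width: 0.0869
```

```bash
python3 - <<'E'
from h import *
rel([.4937,.2606,.09],-27.4)
cap('wrist','w3.png'); cap('side','s3.png')
im=cv2.imread('pics/s3.png'); cv2.imwrite('pics/s3c.png',cv2.resize(im[230:350,220:380],None,fx=4.5,fy=4.5,interpolation=cv2.INTER_CUBIC))
E
```

```text
pos [0.4939 0.2612 0.0902] rot [-1.7991e+02 -4.0000e-02 -2.7280e+01] tool delta cm [0.01 0.06 0.02] spin 0.12419285451358064 F [-0.24  0.1   0.19] w 0.0869
```

View pics/w3.png

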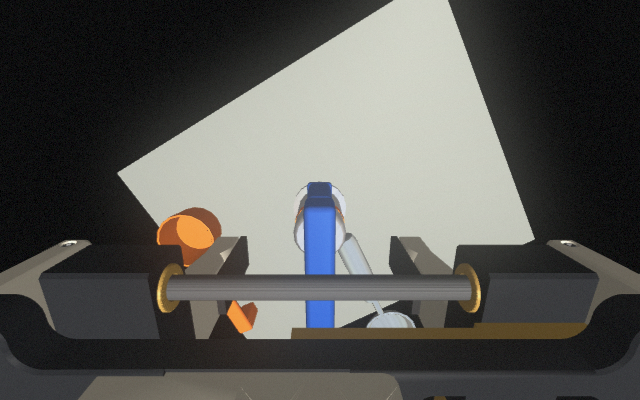

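View pics/s3c.png

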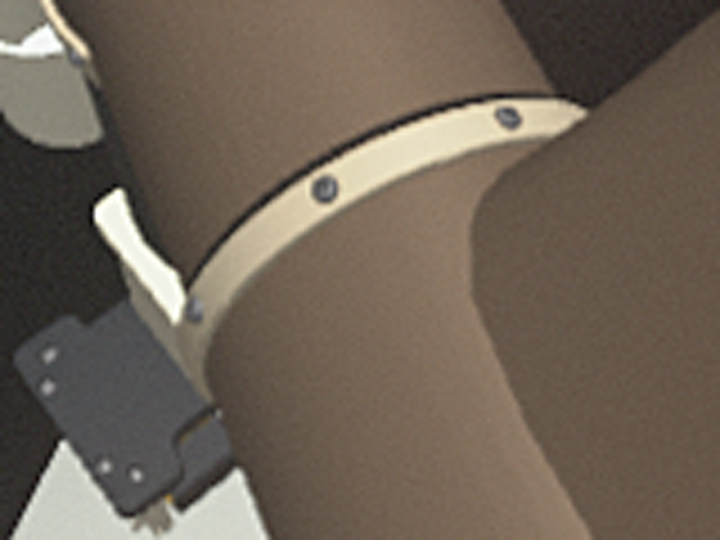

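Call:
servo_tool(steps=[[2.2,0,0,0,0],[2.2,0,0,0,0],[2.2,0,0,0,0],[2.2,0,0,0,0],[1.0,0,0,0,0],[1.0,0,0,0,0],[1.0,0,0,0,0],[1.0,0,0,0,0]], squeeze=50)

```text
time_s: 6.72
tcp_pos: [0.4933, 0.2607, 0.0891]
eef_rot: [180.0, -0.0, -27.3]
contact_force: [0.6, -0.6, 1.0]
gripper_width: 0.0157
```

```bash
python3 - <<'E'
from h import *
rel([.4937,.2606,.09],-27.4)
cap('wrist','w4.png')
E
```

```text
pos [0.4933 0.2607 0.0891] rot [180.    -0.   -27.26] tool delta cm [ 0.04 -0.01 -0.09] spin 0.13892986990154554 F [ 0.58 -0.61  0.98] w 0.0157
```

View pics/w4.png

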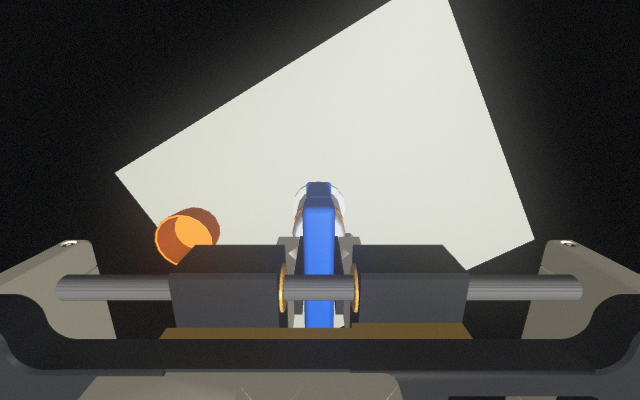

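Call:
servo_tool(steps=[[1.0,0,0,-1,0],[1.0,0,0,-3,0],[1.0,0,0,-4,0],[1.0,0,0,-4,0],[1.0,0,0,-4,0],[1.0,0,0,-4,0],[1.0,0,0,-3,0],[1.0,0,0,-1,0]])

```text
time_s: 7.78
tcp_pos: [0.4936, 0.2609, 0.3315]
eef_rot: [-179.8, -0.1, -27.3]
contact_force: [-0.2, -0.5, -4.5]
gripper_width: 0.0159
```

```bash
python3 - <<'E'
from h import *
import time
rel([.5505,-.134,.33],-27.4)
print(r.get_state()['joints'].round(1))
E
```

```text
pos [0.4936 0.2609 0.3315] rot [-1.7982e+02 -6.0000e-02 -2.7260e+01] tool delta cm [23.15 32.49  0.07] spin 0.13924384120775812 F [-0.25 -0.55 -4.51] w 0.0159
[ 48.    6.5  -4.4   0.  -79.   14.8]
```

Call:
servo_tool(steps=[[1.0,0.9,1.2,0,0],[1.0,1.9,2.6,0,0],[1.0,2.9,4.1,0,0],[1.0,2.9,4.1,0,0],[1.0,2.9,4.1,0,0],[1.0,2.9,4.1,0,0],[1.0,2.9,4.1,0,0],[1.0,2.9,4.0,0,0]])

```text
time_s: 8.78
tcp_pos: [0.5421, -0.0857, 0.3275]
eef_rot: [179.9, 0.1, -27.3]
contact_force: [0.6, 0.7, -2.5]
gripper_width: 0.0157
```

Call:
servo_tool(steps=[[1.0,1.8,2.6,0,0],[1.0,0.9,1.3,0,0],[1.0,0.3,0.3,0,0],[1.0,0,0,0,0],[1.0,0,0,0,0],[1.0,0,0,0,0]])

```text
time_s: 9.52
tcp_pos: [0.5507, -0.1338, 0.3293]
eef_rot: [-180.0, -0.0, -27.2]
contact_force: [0.1, 0.1, -1.5]
gripper_width: 0.0157
```

```bash
python3 - <<'E'
from h import *
rel([.5505,-.134,.33],-27.4)
F=[]
for n in('wrist','side','top'): cap(n,n[0]+'5.png'); F.append(r.get_state()['contact_force'])
print(np.round(F,2))
im=cv2.imread('pics/s5.png'); cv2.imwrite('pics/s5c.png',cv2.resize(im[80:230,260:420],None,fx=4,fy=4,interpolation=cv2.INTER_CUBIC)[:600])
E
```

```text
pos [ 0.5507 -0.1338  0.3293] rot [-1.7999e+02 -1.0000e-02 -2.7200e+01] tool delta cm [-0.    0.03 -0.07] spin 0.20281967116170563 F [ 0.13  0.11 -1.46] w 0.0157
[[-0.07 -0.47 -1.61]
 [ 0.39  0.01 -3.17]
 [-0.23 -0.02 -2.51]]
```

View pics/w5.png

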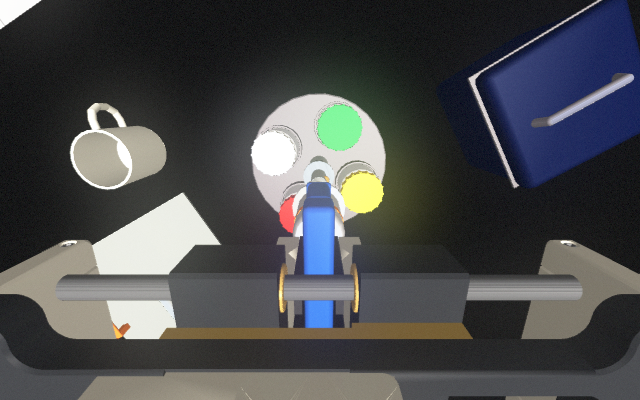

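View pics/s5c.png

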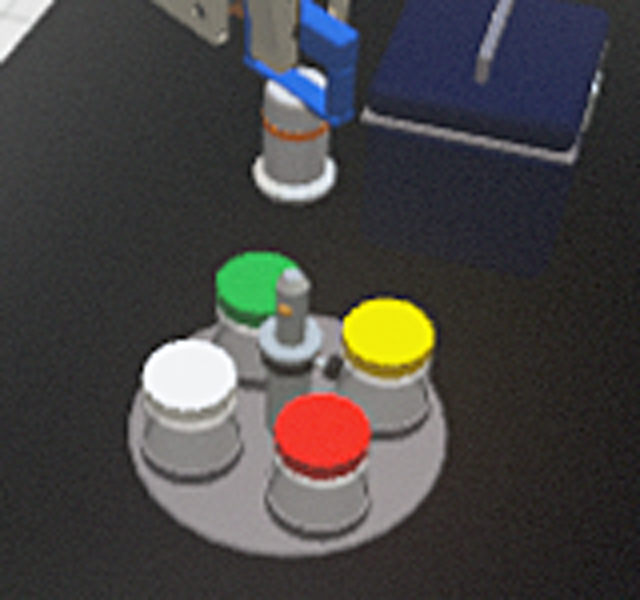

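View pics/t5.png

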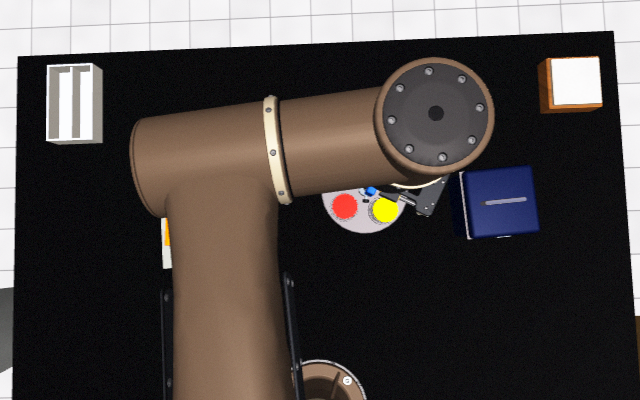

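Call:
servo_tool(steps=[[1.0,0,0,1.2,0],[1.0,0,0,1.8,0],[1.0,0,0,1.5,0],[1.0,0,0,0.8,0],[1.0,0,0,0.4,0],[1.0,0,0,0,0],[1.0,0,0,0,0]])

```text
time_s: 10.55
tcp_pos: [0.551, -0.1345, 0.2727]
eef_rot: [-180.0, -0.1, -27.3]
contact_force: [-1.2, 0.7, -2.6]
gripper_width: 0.0157
```

```bash
python3 - <<'E'
from h import *
rel([.5505,-.134,.33],-27.4)
p=r.get_state()['tcp_pos']; foot=np.array(p)-[0,0,.0845]
for n in('wrist','side'):
    cap(n,n[0]+'6.png'); print(n,'foot',proj(n,foot),'foot+56',proj(n,foot+[0,0,.056]),'tip@.167',proj(n,[.55,-.1337,.167]),proj(n,[.55,-.1337,.112]))
im=cv2.imread('pics/s6.png'); cv2.imwrite('pics/s6c.png',cv2.resize(im[90:190,290:390],None,fx=6,fy=6,interpolation=cv2.INTER_CUBIC)[:600])
im=cv2.imread('pics/w6.png'); cv2.imwrite('pics/w6c.png',cv2.resize(im[140:240,260:380],None,fx=6,fy=6,interpolation=cv2.INTER_CUBIC)[:600])
E
```

```text
pos [ 0.551  -0.1345  0.2727] rot [-1.7998e+02 -5.0000e-02 -2.7260e+01] tool delta cm [-0.06 -0.03 -5.73] spin 0.14163443241591267 F [-1.2   0.68 -2.61] w 0.0157
wrist foot [318.8926405  206.84247553] foot+56 [319.02134314 232.12955123] tip@.167 [318.54269491 201.05837729] [318.52080053 186.70580118]
side foot [332.77150794 141.47722293] foot+56 [333.40889012 123.5275634 ] tip@.167 [332.79362257 148.17041456] [332.23316578 163.62806087]
```

View pics/w6c.png

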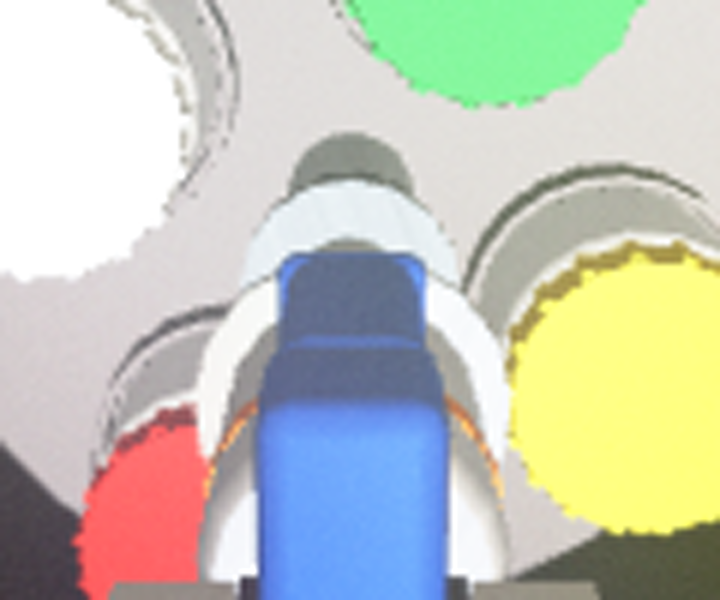

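View pics/s6c.png

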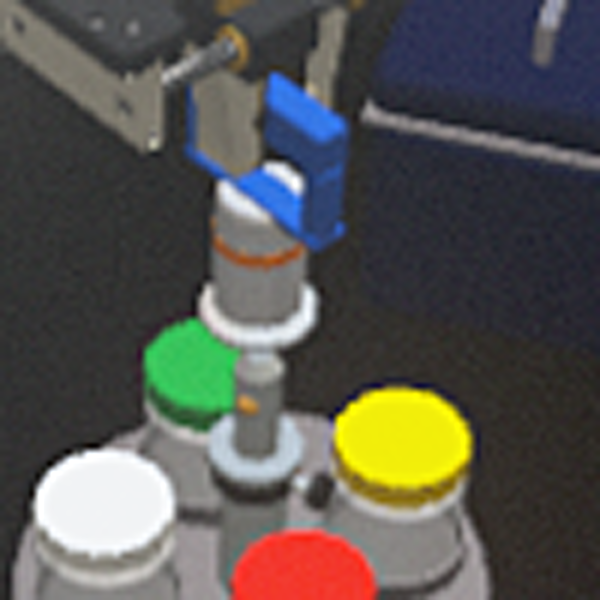

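Call:
servo_tool(steps=[[1.0,0,0,0.4,0],[1.0,0,0,0.5,0],[1.0,0,0,0.5,0],[1.0,0,0,0.3,0],[1.0,0,0,0,0]])

```text
time_s: 11.28
tcp_pos: [0.5505, -0.1345, 0.2548]
eef_rot: [180.0, 0.0, -27.3]
contact_force: [0.7, 0.1, -2.1]
gripper_width: 0.0156
```

Call:
servo_tool(steps=[[1.0,0,0,0.4,0],[1.0,0,0,0.5,0],[1.0,0,0,0.3,0],[1.0,0,0,0,0],[1.0,0,0,0,0]])

```text
time_s: 11.9
tcp_pos: [0.5508, -0.1345, 0.2433]
eef_rot: [180.0, -0.0, -27.3]
contact_force: [-0.4, -0.6, -1.2]
gripper_width: 0.0154
```

```bash
python3 - <<'E'
from h import *
rel([.5505,-.134,.33],-27.4); print(r.get_state()['moment'].round(3))
cap('side','s7.png')
im=cv2.imread('pics/s7.png'); cv2.imwrite('pics/s7c.png',cv2.resize(im[90:190,290:390],None,fx=6,fy=6,interpolation=cv2.INTER_CUBIC)[:600])
E
```

```text
pos [ 0.5508 -0.1345  0.2433] rot [ 1.800e+02 -1.000e-02 -2.726e+01] tool delta cm [-0.05 -0.04 -8.67] spin 0.14143594499952883 F [-0.36 -0.59 -1.16] w 0.0154
[-0.066  0.136 -0.004]
```

View pics/s7c.png

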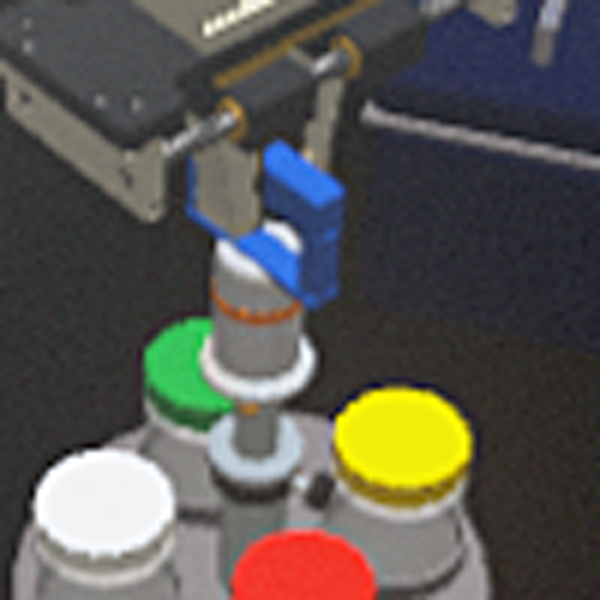

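Call:
servo_tool(steps=[[1.0,0,0,0.2,0],[1.0,0,0,0.2,0],[1.0,0,0,0.0,0],[1.0,0,0,0,0]])

```text
time_s: 12.45
tcp_pos: [0.5507, -0.1345, 0.2392]
eef_rot: [180.0, -0.0, -27.3]
contact_force: [0.1, -0.2, -1.7]
gripper_width: 0.0156
```

Call:
servo_tool(steps=[[1.0,0,0,0.2,0],[1.0,0,0,0.0,0],[1.0,0,0,0,0]])

```text
time_s: 12.82
tcp_pos: [0.5507, -0.1345, 0.2372]
eef_rot: [180.0, -0.0, -27.3]
contact_force: [1.3, -0.1, -1.8]
gripper_width: 0.0157
```

Call:
servo_tool(steps=[[1.0,0,0,0.2,0],[1.0,0,0,0.0,0],[1.0,0,0,0,0]])

```text
time_s: 13.2
tcp_pos: [0.5505, -0.1344, 0.2351]
eef_rot: [-180.0, 0.0, -27.3]
contact_force: [-0.4, -0.0, -3.3]
gripper_width: 0.0157
```

Call:
servo_tool(steps=[[1.0,0,0,0.1,0],[1.0,0,0,0.0,0],[1.0,0,0,0,0]])

```text
time_s: 13.58
tcp_pos: [0.5506, -0.1344, 0.2341]
eef_rot: [-180.0, 0.0, -27.3]
contact_force: [-1.8, 2.6, -1.3]
gripper_width: 0.016
```

```bash
cat > rd.py <<'E'
from h import *
import sys
F=[];M=[]
for i in range(int(sys.argv[1]) if len(sys.argv)>1 else 4):
    s=r.get_state();F.append(s['contact_force']);M.append(s['moment']);r.capture('wrist')
print(np.mean(F,0).round(2),np.std(F,0).round(2),np.mean(M,0).round(3),s['tcp_pos'].round(4),s['time_s'])
E
python3 rd.py
```

```text
[-1.39  2.25 -0.96] [0.31 0.24 0.22] [0.715 0.769 0.01 ] [ 0.5506 -0.1345  0.2342] 13.725
```

Call:
servo_tool(steps=[[1.0,-0.05,-0.03,0.0,0],[1.0,0,0,0.0,0],[1.0,0,0,0,0]])

```text
time_s: 14.15
tcp_pos: [0.5504, -0.1341, 0.2342]
eef_rot: [180.0, -0.0, -27.3]
contact_force: [-0.9, -0.2, -1.1]
gripper_width: 0.0156
```

```bash
python3 rd.py
```

```text
[-0.97  0.6  -1.49] [0.17 0.53 0.52] [0.23  0.586 0.008] [ 0.5504 -0.1341  0.2342] 14.3
```

Call:
servo_tool(steps=[[1.0,-0.05,0,0.0,0],[1.0,0,0,0.1,0],[1.0,0,0,0,0],[1.0,0,0,0,0]])

```text
time_s: 14.85
tcp_pos: [0.5499, -0.1338, 0.2331]
eef_rot: [180.0, -0.0, -27.3]
contact_force: [-0.8, -0.3, -2.3]
gripper_width: 0.0159
```

```bash
python3 rd.py
```

```text
[-0.05 -0.17 -2.21] [0.49 0.36 0.09] [-0.011  0.168 -0.021] [ 0.55   -0.1338  0.2332] 15.0
```

Call:
servo_tool(steps=[[1.0,0,0,0.1,0],[1.0,0,0,0.1,0],[1.0,0,0,0.0,0]])

```text
time_s: 15.42
tcp_pos: [0.5499, -0.1338, 0.2311]
eef_rot: [180.0, 0.0, -27.3]
contact_force: [0.2, 0.7, -2.2]
gripper_width: 0.0157
```

Call:
servo_tool(steps=[[1.0,0,0,0.1,0],[1.0,0,0,0.0,0],[1.0,0,0,0.0,0]])

```text
time_s: 15.8
tcp_pos: [0.5499, -0.1338, 0.2302]
eef_rot: [-180.0, -0.0, -27.3]
contact_force: [0.1, -0.1, -1.9]
gripper_width: 0.0157
```

Call:
servo_tool(steps=[[1.0,0,0,0.1,0],[1.0,0,0,0.0,0],[1.0,0,0,0.0,0]])

```text
time_s: 16.18
tcp_pos: [0.5499, -0.1338, 0.2292]
eef_rot: [180.0, -0.0, -27.3]
contact_force: [0.4, -0.3, -2.8]
gripper_width: 0.0154
```

Call:
servo_tool(steps=[[1.0,0,0,0.1,0],[1.0,0,0,0.0,0],[1.0,0,0,0.0,0]])

```text
time_s: 16.55
tcp_pos: [0.5499, -0.1338, 0.2282]
eef_rot: [180.0, -0.0, -27.3]
contact_force: [0.2, 0.3, -2.9]
gripper_width: 0.0156
```

Call:
servo_tool(steps=[[1.0,0,0,0.1,0],[1.0,0,0,0.1,0],[1.0,0,0,0.0,0]])

```text
time_s: 16.92
tcp_pos: [0.55, -0.1336, 0.2261]
eef_rot: [-180.0, 0.0, -27.3]
contact_force: [1.1, 1.7, -0.8]
gripper_width: 0.0157
```

Call:
servo_tool(steps=[[1.0,0,0,0.1,0],[1.0,0,0,0.1,0],[1.0,0,0,0.0,0]])

```text
time_s: 17.3
tcp_pos: [0.5501, -0.1337, 0.2244]
eef_rot: [-180.0, -0.0, -27.3]
contact_force: [0.0, 2.3, 0.4]
gripper_width: 0.0154
```

Call:
servo_tool(steps=[[1.0,0,0,0.1,0],[1.0,0,0,0.0,0],[1.0,0,0,0.0,0]])

```text
time_s: 17.68
tcp_pos: [0.5501, -0.1338, 0.2234]
eef_rot: [-180.0, -0.0, -27.3]
contact_force: [0.2, 2.6, 3.2]
gripper_width: 0.0153
```

Call:
servo_tool(steps=[[1.0,0,0,0.1,0],[1.0,0,0,0.0,0],[1.0,0,0,0.0,0]])

```text
time_s: 18.05
tcp_pos: [0.55, -0.1338, 0.2224]
eef_rot: [-180.0, -0.0, -27.3]
contact_force: [-0.7, 3.2, 5.1]
gripper_width: 0.0162
```

Call:
servo_tool(steps=[[1.0,-0.02,-0.04,0.0,0],[1.0,0,0,0.0,0],[1.0,0,0,0.0,0]])

```text
time_s: 18.42
tcp_pos: [0.55, -0.1335, 0.2223]
eef_rot: [180.0, -0.0, -27.3]
contact_force: [0.2, 0.8, 5.1]
gripper_width: 0.0154
```

```bash
python3 rd.py 3
```

```text
[0.22 0.89 5.36] [0.08 0.41 0.85] [0.534 0.113 0.023] [ 0.55   -0.1335  0.2223] 18.525
```

Call:
servo_tool(steps=[[1.0,0,-0.01,0.1,0],[1.0,0,0,0.0,0],[1.0,0,0,0.0,0]])

```text
time_s: 18.95
tcp_pos: [0.5499, -0.1333, 0.2211]
eef_rot: [180.0, 0.0, -27.3]
contact_force: [-0.1, 1.1, 4.4]
gripper_width: 0.0158
```

Call:
servo_tool(steps=[[1.0,0,0,0.1,0],[1.0,0,0,0.0,0],[1.0,0,0,0.0,0]])

```text
time_s: 19.32
tcp_pos: [0.5498, -0.1333, 0.2201]
eef_rot: [180.0, 0.0, -27.3]
contact_force: [-0.6, 0.8, 5.1]
gripper_width: 0.0153
```

Call:
servo_tool(steps=[[1.0,0,0,0.1,0],[1.0,0,0,0.0,0],[1.0,0,0,0.0,0]])

```text
time_s: 19.7
tcp_pos: [0.5495, -0.1332, 0.2184]
eef_rot: [180.0, 0.1, -27.3]
contact_force: [1.2, -0.1, -1.0]
gripper_width: 0.0157
```

Call:
servo_tool(steps=[[1.0,0,0,0.1,0],[1.0,0,0,0.0,0],[1.0,0,0,0.0,0]])

```text
time_s: 20.08
tcp_pos: [0.5495, -0.1331, 0.2174]
eef_rot: [180.0, 0.1, -27.3]
contact_force: [0.3, 0.1, -5.0]
gripper_width: 0.0158
```

```bash
python3 rd.py 4; python3 - <<'E'
from h import *
cap('wrist','w8.png');cap('side','s8.png')
im=cv2.imread('pics/s8.png'); cv2.imwrite('pics/s8c.png',cv2.resize(im[90:190,290:390],None,fx=6,fy=6,interpolation=cv2.INTER_CUBIC)[:600])
E
```

```text
[-0.09  0.26 -4.06] [0.32 0.22 0.66] [ 0.15   0.179 -0.002] [ 0.5495 -0.1332  0.2177] 20.225
```

View pics/s8c.png

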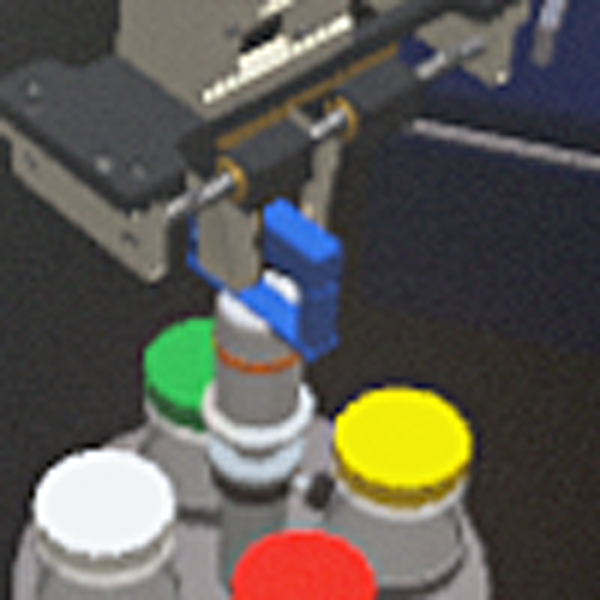

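View pics/w8.png

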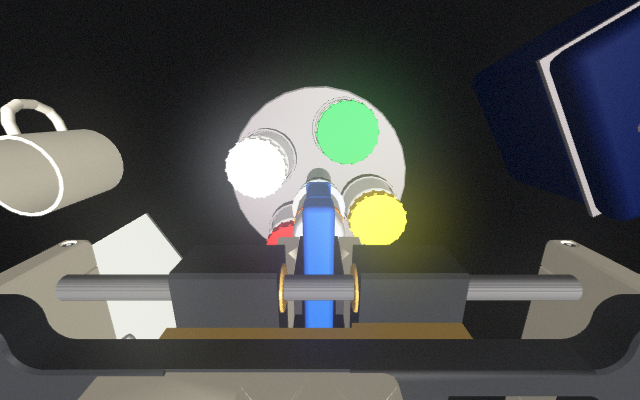

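Call:
servo_tool(steps=[[1.0,0,0,0.1,0],[1.0,0,0,0.1,0],[1.0,0,0,0.1,0],[1.0,0,0,0.0,0]])

```text
time_s: 20.88
tcp_pos: [0.55, -0.1332, 0.2151]
eef_rot: [-180.0, -0.0, -27.3]
contact_force: [-0.8, 1.3, -0.8]
gripper_width: 0.0155
```

Call:
servo_tool(steps=[[1.0,0,0,0.1,0],[1.0,0,0,0.1,0],[1.0,0,0,0.1,0],[1.0,0,0,0.0,0]])

```text
time_s: 21.38
tcp_pos: [0.5499, -0.1332, 0.2118]
eef_rot: [180.0, 0.0, -27.3]
contact_force: [-0.5, -0.4, -2.1]
gripper_width: 0.0161
```

Call:
servo_tool(steps=[[1.0,0,0,0.1,0],[1.0,0,0,0.1,0],[1.0,0,0,0.1,0],[1.0,0,0,0.0,0]])

```text
time_s: 21.88
tcp_pos: [0.5499, -0.1332, 0.2089]
eef_rot: [-180.0, 0.0, -27.3]
contact_force: [-0.9, 0.3, -1.5]
gripper_width: 0.0158
```

Call:
servo_tool(steps=[[1.0,0,0,0.1,0],[1.0,0,0,0.1,0],[1.0,0,0,0.1,0],[1.0,0,0,0.0,0]])

```text
time_s: 22.38
tcp_pos: [0.5497, -0.1331, 0.2056]
eef_rot: [180.0, 0.0, -27.3]
contact_force: [-0.7, 0.1, -4.2]
gripper_width: 0.0155
```

Call:
servo_tool(steps=[[1.0,0,0,0.1,0],[1.0,0,0,0.0,0],[1.0,0,0,0.0,0]])

```text
time_s: 22.75
tcp_pos: [0.5499, -0.1332, 0.205]
eef_rot: [180.0, 0.0, -27.3]
contact_force: [-1.1, 0.2, -1.2]
gripper_width: 0.0155
```

Call:
servo_tool(steps=[[1.0,0,0,0.1,0],[1.0,0,0,0.0,0],[1.0,0,0,0.0,0]])

```text
time_s: 23.12
tcp_pos: [0.5497, -0.1332, 0.2036]
eef_rot: [180.0, 0.0, -27.3]
contact_force: [-0.0, 0.7, -6.0]
gripper_width: 0.0155
```

Call:
servo_tool(steps=[[1.0,0,0,0.1,0],[1.0,0,0,0.0,0],[1.0,0,0,0.0,0]])

```text
time_s: 23.5
tcp_pos: [0.5497, -0.1332, 0.2026]
eef_rot: [180.0, 0.1, -27.3]
contact_force: [-0.9, 1.1, -8.6]
gripper_width: 0.0156
```

Call:
servo_tool(steps=[[1.0,0,0,0.1,0],[1.0,0,0,0.0,0],[1.0,0,0,0.0,0]])

```text
time_s: 23.88
tcp_pos: [0.5496, -0.1331, 0.2015]
eef_rot: [180.0, 0.1, -27.3]
contact_force: [0.1, 0.8, -11.0]
gripper_width: 0.0157
```

Call:
servo_tool(steps=[[1.0,0,0,0.1,0],[1.0,0,0,0.0,0],[1.0,0,0,0.0,0]])

```text
time_s: 24.25
tcp_pos: [0.5497, -0.1332, 0.2008]
eef_rot: [180.0, 0.0, -27.3]
contact_force: [0.0, 1.3, -11.8]
gripper_width: 0.0157
```

Call:
servo_tool(steps=[[1.0,0,0,0.05,0],[1.0,0,0,0.0,0],[1.0,0,0,0.0,0]])

```text
time_s: 24.62
tcp_pos: [0.5499, -0.1332, 0.2007]
eef_rot: [180.0, 0.0, -27.3]
contact_force: [-0.8, 0.6, -10.5]
gripper_width: 0.0159
```

Call:
servo_tool(steps=[[1.0,0,0,0.05,0],[1.0,0,0,0.0,0],[1.0,0,0,0.0,0]])

```text
time_s: 25.0
tcp_pos: [0.5501, -0.1333, 0.2003]
eef_rot: [-180.0, -0.0, -27.3]
contact_force: [-0.8, 0.6, -7.3]
gripper_width: 0.0155
```

Call:
servo_tool(steps=[[1.0,0,0,0.05,0],[1.0,0,0,0.0,0],[1.0,0,0,0.0,0]])

```text
time_s: 25.38
tcp_pos: [0.5502, -0.1333, 0.1999]
eef_rot: [-180.0, -0.0, -27.3]
contact_force: [-0.4, 0.9, -5.9]
gripper_width: 0.0159
```

```bash
python3 rd.py 3
```

```text
[-0.48  1.06 -5.59] [0.09 0.14 0.29] [0.299 0.47  0.01 ] [ 0.5503 -0.1333  0.1999] 25.475
```

Call:
servo_tool(steps=[[1.0,0,0,0.05,0],[1.0,0,0,0.0,0],[1.0,0,0,0.0,0]])

```text
time_s: 25.9
tcp_pos: [0.5503, -0.1333, 0.1994]
eef_rot: [-180.0, -0.0, -27.3]
contact_force: [-0.8, 0.1, -4.6]
gripper_width: 0.0158
```

Call:
servo_tool(steps=[[1.0,0,0,0.05,0],[1.0,0,0,0.0,0],[1.0,0,0,0.0,0]])

```text
time_s: 26.28
tcp_pos: [0.5502, -0.1333, 0.1989]
eef_rot: [-180.0, -0.0, -27.3]
contact_force: [-0.8, -0.3, -1.6]
gripper_width: 0.0158
```

```bash
python3 rd.py 3; python3 - <<'E'
from h import *
cap('side','s9.png')
im=cv2.imread('pics/s9.png'); cv2.imwrite('pics/s9c.png',cv2.resize(im[90:190,290:390],None,fx=6,fy=6,interpolation=cv2.INTER_CUBIC)[:600])
E
```

```text
[-0.17  0.16 -2.06] [0.43 0.57 0.37] [ 0.023  0.092 -0.019] [ 0.5502 -0.1333  0.1988] 26.375
```

View pics/s9c.png

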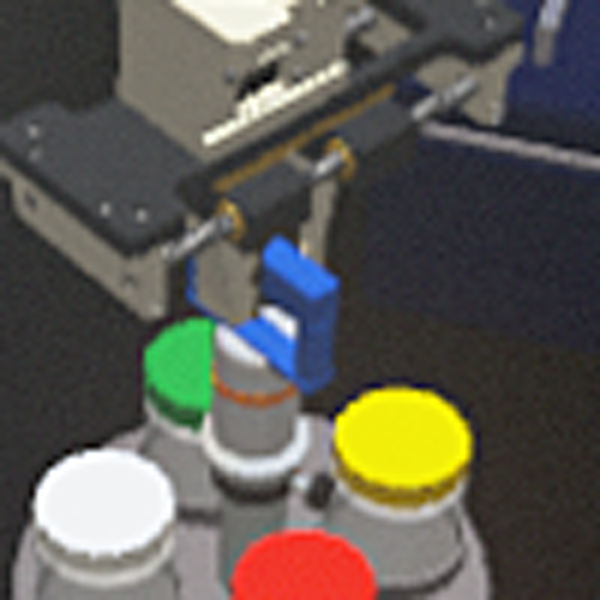

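Call:
servo_tool(steps=[[1.0,0,0,0.03,0],[1.0,0,0,0.0,0],[1.0,0,0,0.0,0]])

```text
time_s: 26.85
tcp_pos: [0.55, -0.1333, 0.1984]
eef_rot: [180.0, -0.0, -27.3]
contact_force: [-0.0, 0.4, -1.9]
gripper_width: 0.0157
```

Call:
servo_tool(steps=[[1.0,0,0,0.03,0],[1.0,0,0,0.0,0],[1.0,0,0,0.0,0]])

```text
time_s: 27.22
tcp_pos: [0.55, -0.1333, 0.1981]
eef_rot: [180.0, -0.0, -27.3]
contact_force: [0.3, -0.1, -1.8]
gripper_width: 0.0157
```

Call:
servo_tool(steps=[[1.0,0,0,0.03,0],[1.0,0,0,0.0,0],[1.0,0,0,0.0,0]])

```text
time_s: 27.6
tcp_pos: [0.55, -0.1332, 0.1978]
eef_rot: [-180.0, -0.0, -27.3]
contact_force: [1.2, 0.0, -2.1]
gripper_width: 0.0155
```

Call:
servo_tool(steps=[[1.0,0,0,0.03,0],[1.0,0,0,0.0,0],[1.0,0,0,0.0,0]])

```text
time_s: 27.98
tcp_pos: [0.5501, -0.1333, 0.1978]
eef_rot: [-180.0, -0.0, -27.3]
contact_force: [-1.1, 0.5, 1.5]
gripper_width: 0.0157
```

Call:
servo_tool(steps=[[1.0,0,0,0.03,0],[1.0,0,0,0.0,0],[1.0,0,0,0.0,0]])

```text
time_s: 28.35
tcp_pos: [0.5503, -0.1333, 0.1978]
eef_rot: [-180.0, -0.0, -27.3]
contact_force: [-1.9, 1.6, 5.5]
gripper_width: 0.0155
```

Call:
servo_tool(steps=[[1.0,0,0,0.03,0],[1.0,0,0,0.0,0],[1.0,0,0,0.0,0]])

```text
time_s: 28.72
tcp_pos: [0.5503, -0.1334, 0.1977]
eef_rot: [-180.0, -0.1, -27.2]
contact_force: [-1.9, 1.2, 7.4]
gripper_width: 0.0157
```

Call:
servo_tool(steps=[[1.0,0,0,-0.05,0],[1.0,0,0,-0.05,0],[1.0,0,0,-0.05,0],[1.0,0,0,-0.05,0],[1.0,0,0,0,0]])

```text
time_s: 29.35
tcp_pos: [0.5497, -0.1332, 0.1985]
eef_rot: [180.0, 0.0, -27.3]
contact_force: [-0.2, 0.2, -2.8]
gripper_width: 0.0155
```

Call:
servo_tool(steps=[[1.0,0,0,-0.03,0],[1.0,0,0,0,0],[1.0,0,0,0,0]])

```text
time_s: 29.72
tcp_pos: [0.5499, -0.1332, 0.1991]
eef_rot: [180.0, 0.0, -27.3]
contact_force: [-0.3, -0.4, -1.8]
gripper_width: 0.0158
```

Call:
servo_tool(steps=[[1.0,0,0,-0.03,0],[1.0,0,0,0,0],[1.0,0,0,0,0]])

```text
time_s: 30.1
tcp_pos: [0.5499, -0.1332, 0.1994]
eef_rot: [180.0, 0.0, -27.3]
contact_force: [0.0, 0.8, -4.1]
gripper_width: 0.0155
```

Call:
servo_tool(steps=[[1.0,0,0,-0.03,0],[1.0,0,0,0,0],[1.0,0,0,0,0]])

```text
time_s: 30.48
tcp_pos: [0.5498, -0.1332, 0.1996]
eef_rot: [180.0, 0.0, -27.3]
contact_force: [0.4, 1.1, -4.6]
gripper_width: 0.0156
```

Call:
servo_tool(steps=[[1.0,0,0,-0.03,0],[1.0,0,0,0,0],[1.0,0,0,0,0]])

```text
time_s: 30.85
tcp_pos: [0.5498, -0.1332, 0.1999]
eef_rot: [180.0, 0.0, -27.3]
contact_force: [-0.1, 1.1, -6.6]
gripper_width: 0.0158
```

Call:
servo_tool(steps=[[1.0,0,0,-0.02,0],[1.0,0,0,0,0],[1.0,0,0,0,0]])

```text
time_s: 31.22
tcp_pos: [0.5498, -0.1332, 0.2001]
eef_rot: [180.0, 0.0, -27.3]
contact_force: [-0.8, 0.7, -8.7]
gripper_width: 0.0159
```

Call:
servo_tool(steps=[[1.0,0,0,-0.02,0],[1.0,0,0,0,0],[1.0,0,0,0,0]])

```text
time_s: 31.6
tcp_pos: [0.5498, -0.1333, 0.2004]
eef_rot: [180.0, 0.0, -27.3]
contact_force: [-0.8, 0.7, -10.0]
gripper_width: 0.0155
```

```bash
python3 rd.py 3
```

```text
[-0.66  0.43 -9.7 ] [0.25 0.22 0.24] [ 0.125  0.372 -0.004] [ 0.5498 -0.1332  0.2003] 31.7
```

Call:
servo_tool(steps=[[1.0,0,0,0.05,0],[1.0,0,0,0.05,0],[1.0,0,0,0.05,0],[1.0,0,0,0.05,0],[1.0,0,0,0.05,0],[1.0,0,0,0,0],[1.0,0,0,0,0]])

```text
time_s: 32.62
tcp_pos: [0.5503, -0.1333, 0.1983]
eef_rot: [-180.0, -0.0, -27.3]
contact_force: [0.2, 0.5, -2.2]
gripper_width: 0.0157
```

Call:
servo_tool(steps=[[1.0,0,0,0.03,0],[1.0,0,0,0,0],[1.0,0,0,0,0]])

```text
time_s: 33.0
tcp_pos: [0.5502, -0.1333, 0.1978]
eef_rot: [-180.0, -0.0, -27.3]
contact_force: [0.4, -0.5, -2.6]
gripper_width: 0.0157
```

Call:
servo_tool(steps=[[1.0,0,0,0.03,0],[1.0,0,0,0,0],[1.0,0,0,0,0]])

```text
time_s: 33.38
tcp_pos: [0.5503, -0.1333, 0.1978]
eef_rot: [-180.0, -0.0, -27.3]
contact_force: [-0.1, -0.7, 2.4]
gripper_width: 0.0159
```

```bash
python3 rd.py 3
```

```text
[-0.03 -0.16  2.09] [0.31 0.45 0.29] [0.095 0.187 0.01 ] [ 0.5503 -0.1333  0.1978] 33.475
```

Call:
servo_tool(steps=[[1.8,0,0,0,0],[1.8,0,0,0,0],[2.5,0,0,0,0],[3.5,0,0,0,0],[5,0,0,0,0],[5,0,0,0,0],[5,0,0,0,0],[5,0,0,0,0]], squeeze=10)

```text
time_s: 34.52
tcp_pos: [0.55, -0.1332, 0.1974]
eef_rot: [180.0, 0.0, -27.3]
contact_force: [0.3, 0.0, -0.3]
gripper_width: 0.0501
```

```bash
python3 rd.py 2; python3 - <<'E'
from h import *
cap('wrist','w10.png');cap('side','s10.png')
im=cv2.imread('pics/s10.png'); cv2.imwrite('pics/s10c.png',cv2.resize(im[90:190,290:390],None,fx=6,fy=6,interpolation=cv2.INTER_CUBIC)[:600])
E
```

```text
[-0.16  0.02 -0.3 ] [0.44 0.02 0.04] [-0.014  0.149 -0.   ] [ 0.55   -0.1333  0.1974] 34.575
```

View pics/w10.png

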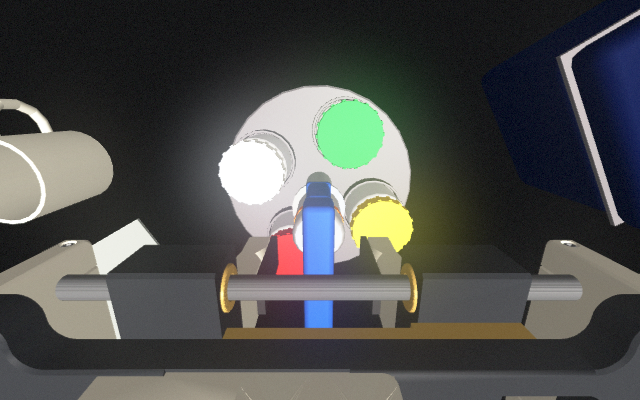

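View pics/s10c.png

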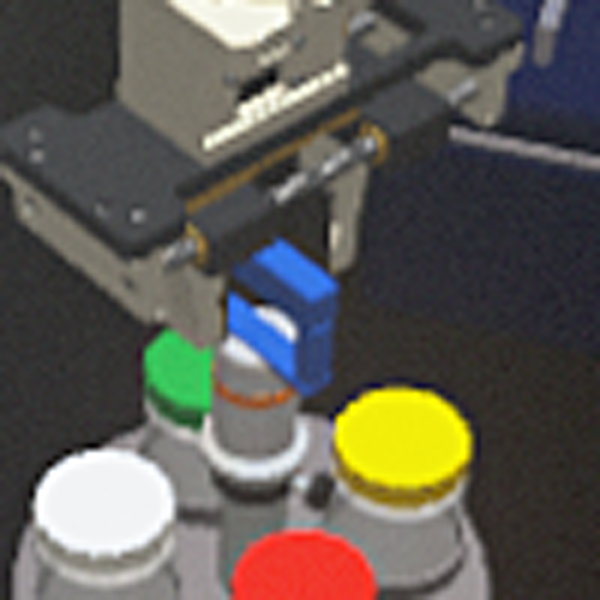

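The fingers are clear on both sides of the bar, so I retreat upward.

Call:
servo_tool(steps=[[5,0,0,-0.5,0],[5,0,0,-1.5,0],[5,0,0,-3,0],[5,0,0,-4,0],[5,0,0,-4,0],[5,0,0,-3,0],[5,0,0,-1,0],[5,0,0,0,0]])

```text
time_s: 35.72
tcp_pos: [0.55, -0.1332, 0.368]
eef_rot: [-180.0, -0.1, -27.3]
contact_force: [-0.5, -0.7, -0.9]
gripper_width: 0.0499
```

Call:
servo_tool(steps=[[5,0,1.5,0,0],[5,0,3,0,0],[5,0,3,0,0],[5,0,3,0,0],[5,0,3,0,0],[5,0,1.5,0,0],[5,0,0,0,0],[5,0,0,0,0]])

```text
time_s: 36.72
tcp_pos: [0.4813, -0.2663, 0.367]
eef_rot: [-180.0, 0.0, -27.3]
contact_force: [-0.8, 0.6, 0.7]
gripper_width: 0.05
```

```bash
python3 - <<'E'
from h import *
for n in('wrist','side','top'): cap(n,n[0]+'11.png')
im=cv2.imread('pics/s11.png'); cv2.imwrite('pics/s11c.png',cv2.resize(im[90:230,280:390],None,fx=4,fy=4,interpolation=cv2.INTER_CUBIC)[:600])
print(r.get_state()['time_s'], proj('side',[.55,-.1333,.1133+.112]))
E
```

```text
36.875 [333.38611318 130.23617782]
```

View pics/s11c.png

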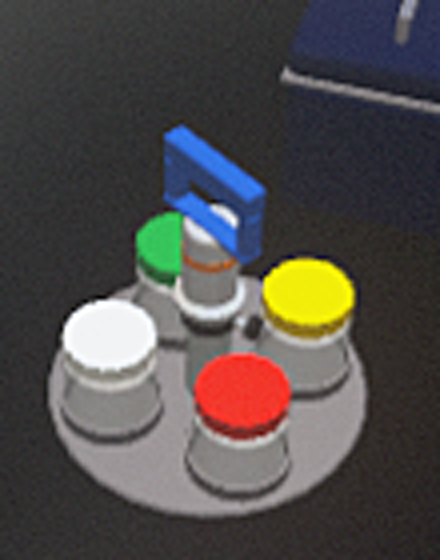

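View pics/w11.png

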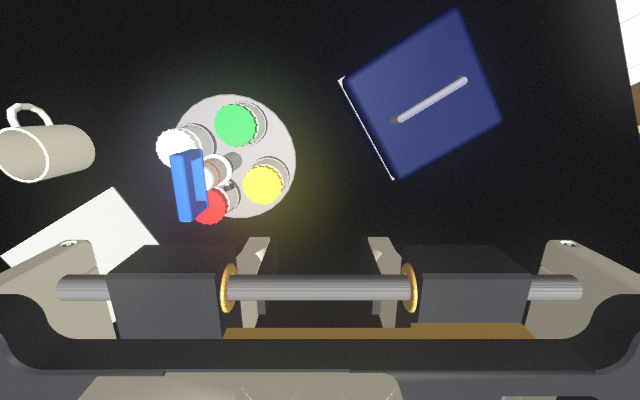

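View pics/s11.png

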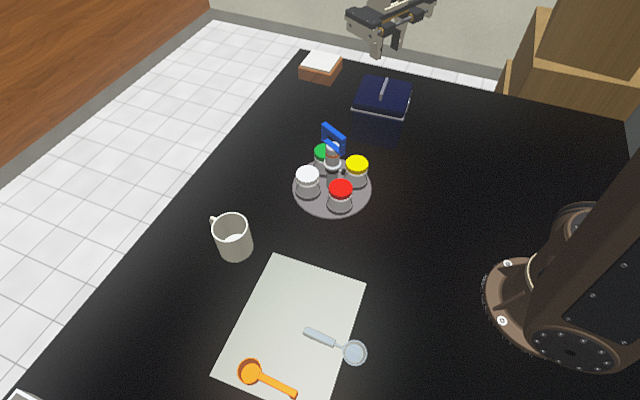

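The handle stands upright with its foot on the flange. The bar top is at (333.7,129.3), against (333.4,130.2) predicted for home. Pots, mug, cube, spoon and scoop are in the same places in the side view as at the start.

```bash
python3 - <<'E'
from h import *
print(r.close_job())
E
```

```text
the job is handed in; nothing more can be done
None
```

The handle is fully home on the carousel stem, upright and released. I handed the job in at about 37 s.

- **Fitting:** I gripped the top bar and eased the sleeve down in steps of 1 mm or less past the balls, correcting sideways by about 0.5 mm when side force showed. The measured push over the balls was about 7 N beyond the handle's weight, below the expected 9 to 15 N; readings came only at the stops. The balls then pulled it down by about 9 N, and I pressed it to the seat, with about 7 N measured at the wrist.
- **Tug:** With the handle still held, I pulled up about 7.5 N beyond its weight of about 2.1 N. It held after roughly 1 mm of free play. I set it back on the seat at the same height (TCP z 0.1978 m) and opened the fingers.
- **Last checks:** The side view showed the handle upright with its foot on the flange, and the bar within about 1 pixel of its predicted home position. The other items were where they started. The gripper was empty, touched nothing and had moved well away.
- **Disagreement:** The first camera estimates of the seat height, 0.106 to 0.112 m, were a little low. Touch put it at about 0.113 m, so I went by touch.

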